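# Refit the return spring on a dispenser's plunger rod

### The job

The bench dispenser has been opened for service: take the return spring, the one in the tray that is both long and wide, thread it over the end of the upright plunger rod and lower it in the gripper until it stands fully home on the collar before letting go. If the coils snag on the rod end, lift a little, twist slightly and try again. Leave the short spring and the thin spring standing where they are.

Things in the scene. Friction and masses are not known exactly. Their poses are not given: they have to be found in the camera images.
- return_spring_center (a point): The return spring: bare steel coil spring standing on end in the tray, 60 mm long, 40 mm outside diameter, 30 mm clear bore, 4 mm wire, flat closed coil at each end, about 80 g. Too stiff to shorten noticeably in the gripper; it can be gripped across its sides anywhere along its length. The point is its centre, on the coil axis, 30 mm above its lower end; z runs along the coil axis.
- rod_seat (a point): Where the spring must stand: top face of the dark steel collar (48 mm diameter, 6 mm high) at the foot of the plunger rod, in the middle of the flat top (130 by 120 mm, 50 mm high) of the fixed white dispenser on the bench. The point is the centre of the collar's top, 56 mm above the bench. The plain steel rod, 12 mm diameter with a chamfered end, rises vertically along +z from this point and ends 66 mm above it, so it stands 6 mm proud of a seated spring.
- short_spring_center (a point): Bystander in the same tray: a steel spring of the same 40 mm outside diameter but only 34 mm long, standing on end. The point is its centre, 17 mm above its lower end.
- thin_spring_center (a point): Bystander in the same tray: a steel spring 60 mm long but only 20 mm in outside diameter, standing on end. The point is its centre, 30 mm above its lower end. The three springs stand in a row, in any order, about 80 mm apart, in a fixed black plastic tray 130 by 260 mm with a 4 mm floor and a rim 12 mm high, whose long side lies along the row. Tray and dispenser stand on opposite sides of the robot's midline, either way round.
Not all that is in view belongs to the job. What is meant by the part that bears rod_seat is not brown, and is the smaller of those in its own colour.

How it is judged:
By the outcome, as a careful person would: the job done as asked, in the order asked, and still so for the second after the job is handed in, with the robot touching nothing.
It also fails if it takes over 35 s, if anything falls off the work surface, if the arm or the gripper's body presses on something with over 40 N, if the wrist force passes 120 N, or if a joint passes its speed limit or range.

### The arm

A 6-joint arm with a two-finger parallel gripper is mounted at the origin on the work surface. World frame = base frame: x ahead of the robot, y to its left, z up, the work surface at z = 0. Lengths are in m, angles in rad, forces in N, time in s.
With the tool pointing down it reaches from about 0.35 to 0.95 m from the base axis. Payload 17.4 kg.
Tool frame: the origin (TCP) lies midway between the tips of the shut fingers; the grasp point (between the pads) lies behind it (ctrl.grip_depth is the z of the grasp point in the tool frame, in m); z points along the fingers, y is the direction in which the jaws open and shut (so a half turn about z gives the same grasp; the last joint's range is limited). The gripper opens to 93 mm and grips with 3 to 60 N. Pads are 15 mm wide; open, the fingers measure 128 mm over their backs; the gripper's body (75 mm by 188 mm) begins 65 mm behind the grasp point.
Start: joints at [1.172, 0.116, 1.442, -0, 1.584, -0.038], TCP at [0.238, 0.632, 0.219] pointing down, gripper open.
Joint ranges: [-2.83, 2.83], [-0.83, 2.19], [0.07, 2.5], [-1.14, 4.28], [0.01, 3], [-2.97, 2.97]. Speed limits (rad/s): [1.89, 1.89, 2.22, 3.14, 3.14, 3.14].

### API

Orientations are given as a 3x3 rotation matrix whose columns are the frame's x, y, z axes.
In Python, from cell import ctrl gives the robot as it stands.
- The arm moves only by the tool arm_command, never from a script. Its argument "motion" is a list of rows, each an object of numbers: "tx", "ty", "tz": the shift along the tool's x, y, z in cm; "ax", "ay", "az": the turn, a rotation vector about the tool's x, y, z in degrees. A call has 1 to 12 rows; each row is the pose to reach, as a shift and turn from the pose measured when the call began, along the tool's axes at that moment; what a row does not reach only later rows make up. A row lasts 1/8 s, in which the tool goes at most 62.5 mm and 10.7 degrees, less where a joint would pass 70% of its speed; a pose out of reach is approached as far as the arm can. A call with a gripper value outside its range is refused whole. "hand" is the finger opening in cm, from 0 to 9.3, set as the call begins (left out, the last holds). The fingers move at their own pace and stop on an object; the grip force is fixed at half the most. Time passes only in rows, so rows that repeat a pose let the fingers close. It gives the time, the measured TCP pose, the force and the opening at its end, in the units of the state.
- ctrl.get_state(): the state, without advancing time (a new reading comes with each control period).
- ctrl.read_camera(name): name is "side" or "top"; returns a dict with "image" (480x640x3 uint8, red, green, blue), "fx", "fy", "cx", "cy" (pixels), "T" (4x4, takes a point from camera to world coordinates). Camera axes: x right, y down, z forward; pixel columns grow to the right and rows downward; lengths in m; the calibration is good to about 2 mm. A picture is of the moment at which its call begins. There is no depth.
- ctrl.finish_job(): hands the job in, once; it reports no verdict.
Trained networks look in the newest picture that a camera, given by its name, has taken for a name from the list of things; names that differ only in an ending like _2 or _b are one class to them, and where a whole thing is asked for, a point or a joint stands for the part that bears it (a point fixed in the world has none). Each returns a list of dicts, best first, with "conf" (0 to 1); they miss things now and then, are a little off and sometimes report something else, mostly with a low value. They report only what shows in the picture. A call takes as long as a camera call. They do not tell look-alikes from the thing itself.
- ctrl.spot_in(camera, name): "point" ([column, row] in pixels, amid what is visible of it).
- ctrl.pinpoint(camera, name): "point" ([column, row] in pixels: a listed point, or the origin of a listed thing).
The state is a dict: "time_s": time; "joint_pos": joint angles; "joint_velocities": joint speeds; "joint_torque": joint torques, N m; "tcp_pos": TCP position; "tcp_rot": TCP orientation; "contact_force": force on the tool from outside, world axes, zero at the start; "torque": the same for the moment, N m; "gripper_width": finger opening in m.
Only numpy, scipy, OpenCV 4.12 (cv2) and the standard library are available. Lean on these libraries where they do the work, as an engineer would, in place of code of your own. Each camera call takes 0.05 s, during which the arm holds its last target. There are 200 camera calls.

## Working session

There is one attempt and no reset: what is moved stays moved. The work goes in short steps, Python scripts to look and compute and a tool call to move; the robot and the scene stay as the last step left them, time stands still between calls to the robot, and variables do not carry over. Pictures are saved under pics/ and viewed, about 8 in all and at most 12, crops included, and the job is handed in when it is done.

Besides the shell and the picture viewer there is one more tool, called after "Call:" as name([rows], argument=value, ...), one row to a line, values as JSON. arm_command: Moves the arm, as the interface text tells. Its arguments: {"type":"object","properties":{"motion":{"type":"array","items":{"type":"object","properties":{"tx":{"type":"number"},"ty":{"type":"number"},"tz":{"type":"number"},"ax":{"type":"number"},"ay":{"type":"number"},"az":{"type":"number"}}}},"hand":{"type":"number"}},"required":["motion"]}

```bash
mkdir -p pics; ls
cat > h.py <<'E'
import numpy as np, cv2
from cell import ctrl
def cam(n,f=None):
    c=ctrl.read_camera(n)
    if f: cv2.imwrite('pics/'+f,cv2.cvtColor(c['image'],cv2.COLOR_RGB2BGR))
    return c
def ray(c,p):
    d=c['T'][:3,:3]@np.array([(p[0]-c['cx'])/c['fx'],(p[1]-c['cy'])/c['fy'],1]);return c['T'][:3,3],d/np.linalg.norm(d)
def atz(c,p,z):
    o,d=ray(c,p);return o+d*(z-o[2])/d[2]
def tri(c1,p1,c2,p2):
    o1,d1=ray(c1,p1);o2,d2=ray(c2,p2)
    s=np.linalg.lstsq(np.c_[d1,-d2],o2-o1,rcond=None)[0];a=o1+d1*s[0];b=o2+d2*s[1];return (a+b)/2,np.linalg.norm(a-b)
def proj(c,P):
    q=np.linalg.inv(c['T'])@np.r_[P,1];return np.array([c['fx']*q[0]/q[2]+c['cx'],c['fy']*q[1]/q[2]+c['cy']])
E
python3 - <<'E'
from h import *
np.set_printoptions(precision=4,suppress=True)
for n in('side','top'):
    c=cam(n,n+'1.png');print(n,c['fx'],c['cx'],c['cy']);print(c['T'])
    for t in('return_spring_center','rod_seat','short_spring_center','thin_spring_center'):
        print(t,[(np.round(d['point']),round(d['conf'],2)) for d in ctrl.pinpoint(n,t)])
s=ctrl.get_state();print(s,ctrl.grip_depth)
E
```

```text
pics
side 533.268754352918 325.1595174443247 243.33347795560036
[[ 0.9479 -0.1543  0.2785  0.1568]
 [-0.3183 -0.4873  0.8132 -0.9112]
 [ 0.0102 -0.8595 -0.511   0.6674]
 [ 0.      0.      0.      1.    ]]
return_spring_center [(array([432., 312.]), 0.61)]
rod_seat [(array([337., 180.]), 0.98), (array([347., 210.]), 0.85), (array([242., 237.]), 0.65)]
short_spring_center [(array([400., 299.]), 0.55)]
thin_spring_center [(array([454., 344.]), 0.67)]
top 472.5293775933718 317.22794553653716 240.15203692373873
[[ 0.0228 -0.9904  0.1361  0.3342]
 [-0.9997 -0.0229  0.0011  0.0265]
 [ 0.0021 -0.1361 -0.9907  1.1868]
 [ 0.      0.      0.      1.    ]]
return_spring_center [(array([413., 194.]), 0.72)]
rod_seat [(array([279., 313.]), 0.96), (array([172., 178.]), 0.85), (array([255., 196.]), 0.77), (array([410., 193.]), 0.7)]
short_spring_center [(array([385., 210.]), 0.44)]
thin_spring_center [(array([447., 195.]), 0.57)]
{'time_s': 0.5, 'joint_pos': array([ 1.1722,  0.116 ,  1.4416,  0.    ,  1.584 , -0.0378]), 'joint_velocities': array([ 0.    ,  0.0002,  0.0004, -0.    , -0.0011,  0.0013]), 'joint_torque': array([ -0.0005, -72.0432, -62.2334,   0.078 ,   0.0185,   0.    ]), 'tcp_pos': array([0.2383, 0.6316, 0.2186]), 'tcp_rot': array([[-0.9356,  0.353 , -0.    ],
       [ 0.353 ,  0.9356, -0.    ],
       [ 0.    , -0.    , -1.    ]]), 'contact_force': array([ 0.2891,  0.1498, -0.4487]), 'torque': array([-0.0641, -0.0077,  0.0229]), 'gripper_width': 0.09336504930092449} -0.0188
```

View pics/side1.png

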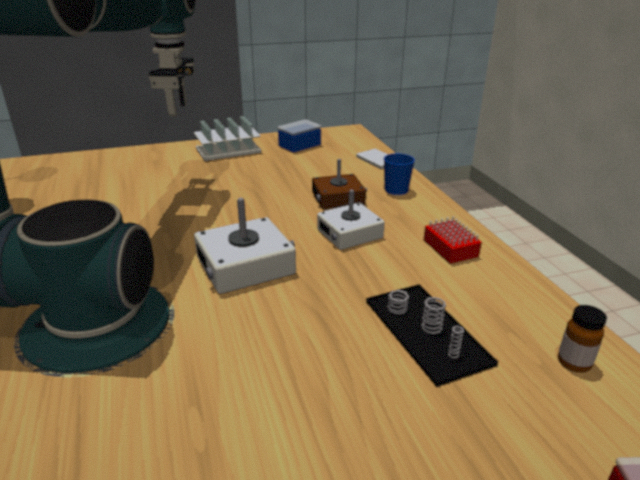

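View pics/top1.png

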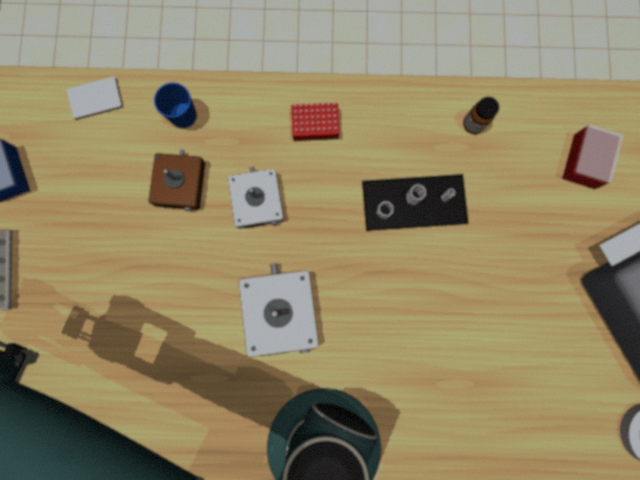

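The side view shows the small white dispenser with its rod at (351,215), the big white one at (243,237) and the brown one at (338,182). The springs are short (398,302), return (433,316) and thin (455,343). In the top view the small white one is at (256,196), the big white one at (278,313) and brown at (173,178). The springs there are short (385,210), return (416,194) and thin (448,194).

Possible mix-ups:
- **Spring:** short, return or thin. I choose the middle one, which is both long and wide.
- **Dispenser:** big white, small white or brown. I choose the small white one.

Run:
```python
from h import *
np.set_printoptions(precision=4,suppress=True)
s=cam('side');t=cam('top')
P=lambda c,n,k:[(d['point'],d['conf']) for d in ctrl.pinpoint(c,n)]
for n,z in(('return_spring_center',.034),('short_spring_center',.021),('thin_spring_center',.034),('rod_seat',.056)):
    for p,cf in P('side',n,0):
        for q,cg in P('top',n,0):
            X,e=tri(s,p,t,q)
            if e<.015: print(n,np.round(p),np.round(q),X,'err',round(e,4),atz(s,p,z)[:2],atz(t,q,z)[:2])
a=cv2.cvtColor(s['image'],cv2.COLOR_RGB2BGR);b=cv2.cvtColor(t['image'],cv2.COLOR_RGB2BGR)
f=lambda im,x,y:cv2.resize(im[y:y+75,x:x+100],(400,300),interpolation=cv2.INTER_CUBIC)
cv2.imwrite('pics/crop1.png',np.vstack([np.hstack([f(a,380,280),f(a,300,180)]),np.hstack([f(b,365,165),f(b,205,155)])]))
```

```text
return_spring_center [429. 314.] [413. 195.] [ 0.6114 -0.2096  0.0295] err 0.003 [ 0.6066 -0.2145] [ 0.6118 -0.2092]
short_spring_center [399. 298.] [387. 212.] [ 0.5721 -0.1454  0.0296] err 0.0092 [ 0.5827 -0.1352] [ 0.5694 -0.1451]
thin_spring_center [453. 342.] [446. 193.] [ 0.6177 -0.2916  0.0276] err 0.0076 [ 0.609  -0.2977] [ 0.6198 -0.2914]
rod_seat [336. 179.] [172. 181.] [0.6288 0.3855 0.0578] err 0.0028 [0.6317 0.3894] [0.6279 0.3864]
rod_seat [336. 179.] [257. 199.] [0.5574 0.1657 0.1615] err 0.0141 [0.6317 0.3894] [0.588  0.1782]
rod_seat [352. 212.] [257. 199.] [0.5921 0.1761 0.0612] err 0.0107 [0.6016 0.1855] [0.588  0.1782]
```

View pics/crop1.png

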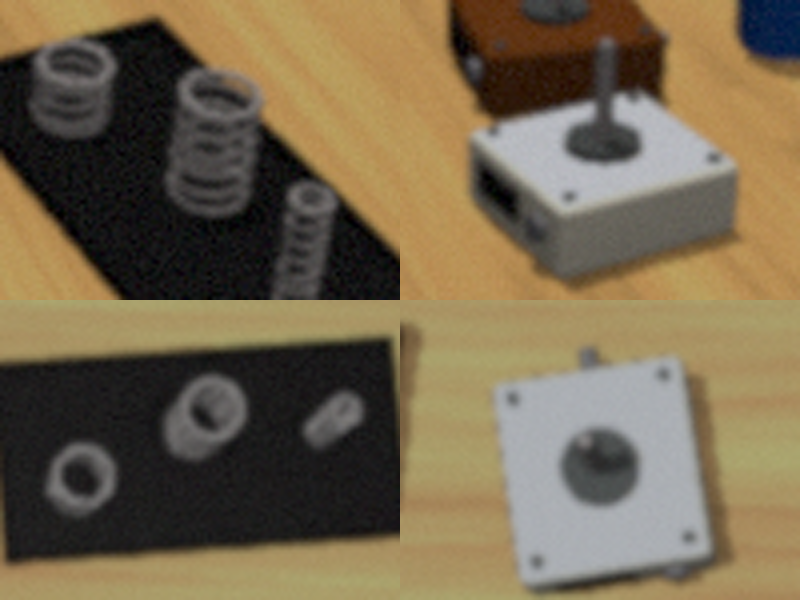

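The crop confirms it. The return spring has its top ring at side (435,304) and top (419,192). The small white dispenser has its collar at side (351,215) and top (255,196.5). Next I compute positions from these hand-read features.

Run:
```python
from h import *
np.set_printoptions(precision=4,suppress=True)
s=cam('side');t=cam('top')
for n,p,q,z in(('springtop',(435,304.2),(419.2,192),.064),('collar',(350.7,215.2),(255,196.5),.056),('rodtip',(351.5,190.5),(251.3,190),.122),('shorttop',(398.5,297),(385.8,209.5),.038),('thintop',(457.8,329),(451,190),.064)):
    print(n,tri(s,p,t,q),atz(s,p,z)[:2],atz(t,q,z)[:2])
# tray corners in top view -> yaw (thresholded)
m=(t['image'].max(2)<60).astype(np.uint8);m[:, :340]=0;m[:,490:]=0;m[:160]=0;m[245:]=0
k=np.argwhere(m)[:,::-1].astype(np.float32);r=cv2.minAreaRect(k);print(r)
b=cv2.boxPoints(r);print([atz(t,x,.006)[:2] for x in b])
g=t['image'];m=(g.min(2)>130).astype(np.uint8);m[:,:220]=0;m[:,292:]=0;m[:160]=0;m[235:]=0
m[(g.max(2).astype(int)-g.min(2))>40]=0
r=cv2.minAreaRect(np.argwhere(m)[:,::-1].astype(np.float32));b=cv2.boxPoints(r);X=np.array([atz(t,x,.05)[:2] for x in b]);print(r,X,X.mean(0))
```

```text
springtop (array([ 0.6134, -0.2186,  0.0599]), np.float64(6.925430706024261e-07)) [ 0.6103 -0.2233] [ 0.6124 -0.2177]
collar (array([0.5965, 0.1829, 0.0494]), np.float64(0.002686149406364919)) [0.5933 0.1713] [0.5937 0.1823]
rodtip (array([0.5961, 0.1827, 0.1171]), np.float64(0.002550903889316208)) [0.5936 0.1732] [0.5937 0.1824]
shorttop (array([ 0.5754, -0.1419,  0.0308]), np.float64(0.0028723420488250663)) [ 0.5722 -0.1506] [ 0.5725 -0.1403]
thintop (array([ 0.6184, -0.2955,  0.0603]), np.float64(0.00346298222130233)) [ 0.6137 -0.2992] [ 0.6192 -0.2952]
((414.6615905761719, 201.92259216308594), (48.35931396484375, 101.10888671875), 86.18592071533203)
[array([ 0.6518, -0.0852]), array([ 0.6757, -0.3446]), array([ 0.5498, -0.3504]), array([ 0.5266, -0.0946])]
((254.5260009765625, 196.91905212402344), (51.2432746887207, 48.354190826416016), 81.25383758544922) [[0.6471 0.2552]
 [0.6686 0.1377]
 [0.5415 0.1142]
 [0.5206 0.23  ]] [0.5945 0.1843]
```

Call:
arm_command([
  {"tx":-3,"ty":-3,"tz":-2,"az":5},
  {"tx":-8,"ty":-8,"tz":-4,"az":12},
  {"tx":-12,"ty":-12,"tz":-4,"az":20},
  {"tx":-16,"ty":-16.3,"tz":-4,"az":28},
  {"tx":-20,"ty":-20.4,"tz":-4,"az":36},
  {"tx":-24,"ty":-24.5,"tz":-4,"az":44},
  {"tx":-28,"ty":-28.6,"tz":-4,"az":52},
  {"tx":-32,"ty":-32.6,"tz":-4,"az":60},
  {"tx":-36,"ty":-36.7,"tz":-4,"az":69.3},
  {"tx":-40,"ty":-40.8,"tz":-4,"az":69.3},
  {"tx":-44,"ty":-44.9,"tz":-4,"az":69.3},
  {"tx":-48,"ty":-49,"tz":-4,"az":69.3},
], hand=9.3)

```text
$.motion[0]: bad value
```

Call:
arm_command([
  {"tx":-3,"ty":-3,"tz":-2,"ax":0,"ay":0,"az":5},
  {"tx":-8,"ty":-8,"tz":-4,"ax":0,"ay":0,"az":12},
  {"tx":-12,"ty":-12,"tz":-4,"ax":0,"ay":0,"az":20},
  {"tx":-16,"ty":-16.3,"tz":-4,"ax":0,"ay":0,"az":28},
  {"tx":-20,"ty":-20.4,"tz":-4,"ax":0,"ay":0,"az":36},
  {"tx":-24,"ty":-24.5,"tz":-4,"ax":0,"ay":0,"az":44},
  {"tx":-28,"ty":-28.6,"tz":-4,"ax":0,"ay":0,"az":52},
  {"tx":-32,"ty":-32.6,"tz":-4,"ax":0,"ay":0,"az":60},
  {"tx":-36,"ty":-36.7,"tz":-4,"ax":0,"ay":0,"az":69.3},
  {"tx":-40,"ty":-40.8,"tz":-4,"ax":0,"ay":0,"az":69.3},
  {"tx":-44,"ty":-44.9,"tz":-4,"ax":0,"ay":0,"az":69.3},
  {"tx":-48,"ty":-49,"tz":-4,"ax":0,"ay":0,"az":69.3},
], hand=9.3)

```text
time_s: 2.65
tcp_pos: [0.5148, 0.0017, 0.259]
tcp_rot: [[-0.0, 1.0, 0.001], [1.0, 0.0, 0.0], [0.0, 0.001, -1.0]]
contact_force: [0.3, 0.5, -0.0]
gripper_width: 0.0929
```

Call:
arm_command([
  {"tx":-5,"ty":2.2,"tz":1,"ax":0,"ay":0,"az":0},
  {"tx":-10,"ty":4.4,"tz":4,"ax":0,"ay":0,"az":0},
  {"tx":-15,"ty":6.6,"tz":7,"ax":0,"ay":0,"az":0},
  {"tx":-20,"ty":8.8,"tz":10,"ax":0,"ay":0,"az":0},
  {"tx":-22,"ty":9.7,"tz":13,"ax":0,"ay":0,"az":0},
  {"tx":-22,"ty":9.7,"tz":13,"ax":0,"ay":0,"az":0},
  {"tx":-22,"ty":9.7,"tz":13,"ax":0,"ay":0,"az":0},
])

```text
time_s: 3.52
tcp_pos: [0.6121, -0.2178, 0.1303]
tcp_rot: [[-0.0, 1.0, 0.002], [1.0, 0.0, -0.0], [-0.0, 0.002, -1.0]]
contact_force: [-0.2, 0.9, -0.1]
gripper_width: 0.093
```

Run:
```python
from h import *
np.set_printoptions(precision=4,suppress=True)
st=ctrl.get_state();print(st['tcp_pos'],st['time_s'])
s=cam('side');t=cam('top')
out=[]
for c,x,y in((s,380,250),(t,365,155)):
    a=cv2.cvtColor(c['image'],cv2.COLOR_RGB2BGR)
    print(proj(c,st['tcp_pos']),proj(c,[.612,-.218,.064]))
    out.append(cv2.resize(a[y:y+100,x:x+100],(400,400),interpolation=cv2.INTER_CUBIC))
cv2.imwrite('pics/near1.png',np.hstack(out))
```

```text
[ 0.6121 -0.2178  0.1303] 3.525
[438.652  272.8831] [434.4361 302.3747]
[425.4533 185.2452] [419.3189 192.1479]
```

View pics/near1.png

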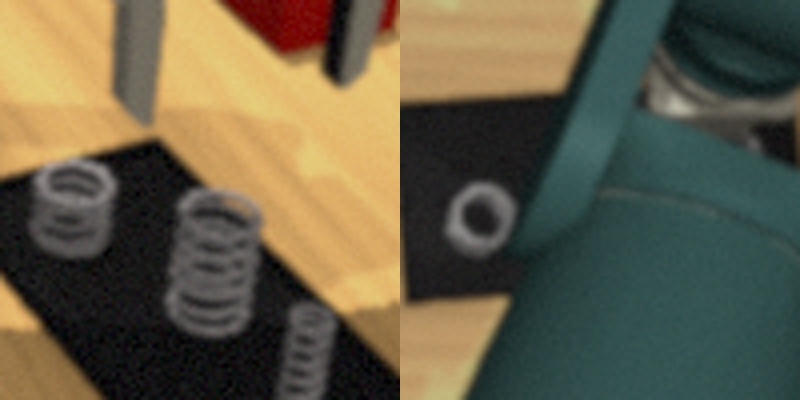

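Side crop: the fingertips at about (415,279) and (466,270) straddle the return spring, whose top ring is at (435,303). The few-pixel offset between predicted and seen positions is the same for fingers and spring. I narrow the jaws and descend.

Call:
arm_command([
  {"tx":0,"ty":0,"tz":2,"ax":0,"ay":0,"az":0},
  {"tx":0,"ty":0,"tz":4,"ax":0,"ay":0,"az":0},
  {"tx":0,"ty":0,"tz":5,"ax":0,"ay":0,"az":0},
  {"tx":0,"ty":0,"tz":6,"ax":0,"ay":0,"az":0},
], hand=6.8)

```text
time_s: 4.12
tcp_pos: [0.6124, -0.2175, 0.0699]
tcp_rot: [[-0.001, 1.0, 0.002], [1.0, 0.001, -0.0], [-0.0, 0.002, -1.0]]
contact_force: [0.8, -0.2, 0.9]
gripper_width: 0.0681
```

Run:
```python
from h import *
st=ctrl.get_state();print(st['tcp_pos'],st['gripper_width'])
s=cam('side')
print(proj(s,st['tcp_pos']),proj(s,[.612,-.218,.064]))
a=cv2.cvtColor(s['image'],cv2.COLOR_RGB2BGR)[255:345,380:500]
cv2.imwrite('pics/near2.png',cv2.resize(a,(720,540),interpolation=cv2.INTER_CUBIC))
```

```text
[ 0.61243184 -0.21746238  0.0698956 ] 0.06808222122547107
[434.86512655 299.63224631] [434.43611709 302.37473649]
```

View pics/near2.png

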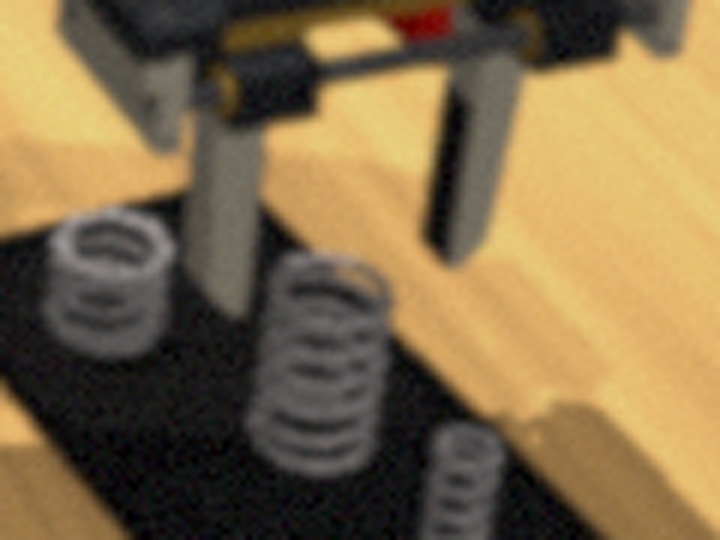

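The crop shows the tip midpoint near (435.7,300) and the ring centre near (435,303). That matches the expected offset, so the jaws are centred. I go down, close and check.

Call:
arm_command([
  {"tx":0,"ty":0,"tz":1.5,"ax":0,"ay":0,"az":0},
  {"tx":0,"ty":0,"tz":3,"ax":0,"ay":0,"az":0},
  {"tx":0,"ty":0,"tz":4.2,"ax":0,"ay":0,"az":0},
  {"tx":0,"ty":0,"tz":5,"ax":0,"ay":0,"az":0},
  {"tx":0,"ty":0,"tz":5,"ax":0,"ay":0,"az":0},
])

```text
time_s: 4.8
tcp_pos: [0.6119, -0.2173, 0.0181]
tcp_rot: [[-0.001, 1.0, 0.0], [1.0, 0.001, 0.0], [0.0, 0.0, -1.0]]
contact_force: [0.1, -0.0, 0.2]
gripper_width: 0.0681
```

Call:
arm_command([
  {"tx":0,"ty":0,"tz":0,"ax":0,"ay":0,"az":0},
  {"tx":0,"ty":0,"tz":0,"ax":0,"ay":0,"az":0},
  {"tx":0,"ty":0,"tz":0,"ax":0,"ay":0,"az":0},
  {"tx":0,"ty":0,"tz":0,"ax":0,"ay":0,"az":0},
  {"tx":0,"ty":0,"tz":0,"ax":0,"ay":0,"az":0},
  {"tx":0,"ty":0,"tz":0,"ax":0,"ay":0,"az":0},
], hand=3)

```text
time_s: 5.55
tcp_pos: [0.6121, -0.2173, 0.0184]
tcp_rot: [[-0.001, 1.0, 0.001], [1.0, 0.001, 0.0], [0.0, 0.001, -1.0]]
contact_force: [0.8, -0.1, 3.6]
gripper_width: 0.0383
```

Call:
arm_command([
  {"tx":0,"ty":0,"tz":-1,"ax":0,"ay":0,"az":0},
  {"tx":0,"ty":0,"tz":-3,"ax":0,"ay":0,"az":0},
  {"tx":0,"ty":0,"tz":-7,"ax":0,"ay":0,"az":0},
  {"tx":0,"ty":0,"tz":-11,"ax":0,"ay":0,"az":0},
  {"tx":0,"ty":0,"tz":-15,"ax":0,"ay":0,"az":0},
  {"tx":0,"ty":0,"tz":-17,"ax":0,"ay":0,"az":0},
  {"tx":0,"ty":0,"tz":-17,"ax":0,"ay":0,"az":0},
])

```text
time_s: 6.42
tcp_pos: [0.6123, -0.2175, 0.1898]
tcp_rot: [[-0.001, 1.0, 0.003], [1.0, 0.001, -0.001], [-0.001, 0.003, -1.0]]
contact_force: [0.6, 0.3, -1.6]
gripper_width: 0.0385
```

Run:
```python
from h import *
st=ctrl.get_state();p=st['tcp_pos'];print(p,st['gripper_width'],st['contact_force'])
s=cam('side','lift.png')
for dz in(-.0144,.0456): print(proj(s,p+[0,0,dz]))
x,y=proj(s,p).astype(int)
a=cv2.cvtColor(s['image'],cv2.COLOR_RGB2BGR)[y-50:y+40,x-60:x+60];print(x-60,y-50)
cv2.imwrite('pics/near3.png',cv2.resize(a,(720,540),interpolation=cv2.INTER_CUBIC))
```

```text
[ 0.61227012 -0.21751386  0.18983885] 0.03847578606181964 [ 0.63678987  0.29006031 -1.56874129]
[441.68639846 251.55242857]
[445.96360582 221.66377699]
382 194
```

View pics/near3.png

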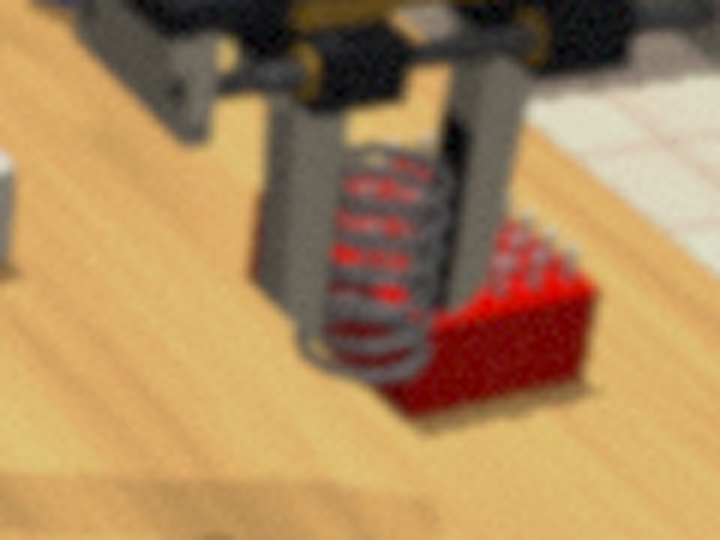

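Crop: the return spring is held upright, bottom ring near (443,251.5), top ring near (448,221.5), both within 2 px of prediction. I carry it over to the rod.

Call:
arm_command([
  {"tx":2,"ty":0,"tz":0,"ax":0,"ay":0,"az":0},
  {"tx":6,"ty":-0.3,"tz":0,"ax":0,"ay":0,"az":0},
  {"tx":10,"ty":-0.5,"tz":0,"ax":0,"ay":0,"az":0},
  {"tx":14.5,"ty":-0.7,"tz":0,"ax":0,"ay":0,"az":0},
  {"tx":19,"ty":-0.9,"tz":0,"ax":0,"ay":0,"az":0},
  {"tx":23.5,"ty":-1.1,"tz":0,"ax":0,"ay":0,"az":0},
  {"tx":28,"ty":-1.3,"tz":0,"ax":0,"ay":0,"az":0},
  {"tx":32,"ty":-1.5,"tz":0,"ax":0,"ay":0,"az":0},
  {"tx":36,"ty":-1.7,"tz":0,"ax":0,"ay":0,"az":0},
  {"tx":39,"ty":-1.8,"tz":0,"ax":0,"ay":0,"az":0},
  {"tx":40,"ty":-1.8,"tz":1,"ax":0,"ay":0,"az":0},
  {"tx":40,"ty":-1.8,"tz":3.5,"ax":0,"ay":0,"az":0},
])

```text
time_s: 7.98
tcp_pos: [0.593, 0.1835, 0.1519]
tcp_rot: [[-0.002, 1.0, 0.001], [1.0, 0.002, 0.0], [0.0, 0.001, -1.0]]
contact_force: [0.0, -0.2, -0.8]
gripper_width: 0.0387
```

Run:
```python
from h import *
st=ctrl.get_state();p=st['tcp_pos'];print(p,st['gripper_width'],st['contact_force'])
s=cam('side','rod.png')
for dz in(-.0144,.0456): print(proj(s,p+[0,0,dz]))
print(proj(s,[.5945,.1825,.122]),proj(s,[.5945,.1825,.056]))
a=cv2.cvtColor(s['image'],cv2.COLOR_RGB2BGR)[150:240,300:420]
cv2.imwrite('pics/near4.png',cv2.resize(a,(720,540),interpolation=cv2.INTER_CUBIC))
```

```text
[0.59303244 0.18354037 0.15194362] 0.03866813613780508 [ 0.0304938  -0.21082293 -0.8341056 ]
[349.96196527 182.89504913]
[350.83039418 159.44600909]
[350.46402616 188.88547276] [349.5478448  213.12587595]
```

View pics/near4.png

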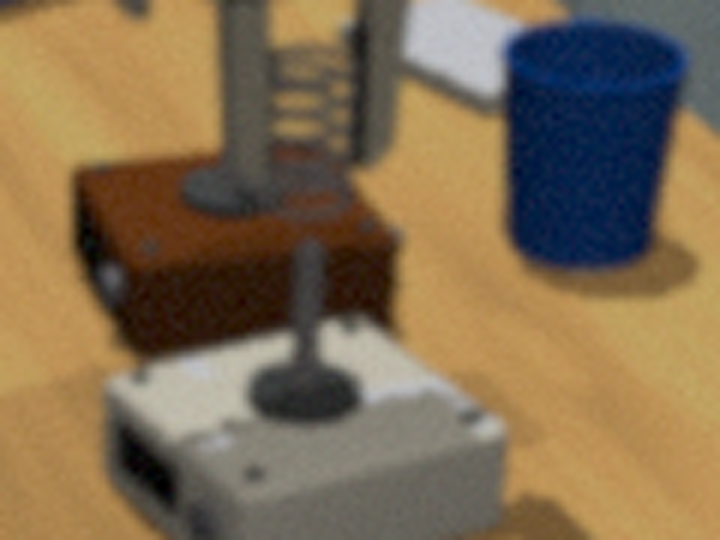

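Crop: the spring's bottom ring is near (352,182.4) and the rod tip near (351.7,190), so they line up left-right. Depth is uncertain by several mm, so I overlay averaged pictures from both cameras.

Run:
```python
from h import *
st=ctrl.get_state();p=st['tcp_pos']
def avg(n,k=6):
    cs=[cam(n) for _ in range(k)];c=cs[0];c['image']=np.mean([x['image'] for x in cs],0).astype(np.uint8);return c
s=avg('side');t=avg('top')
K=8
def circ(c,im,P,r,o,col):
    th=np.linspace(0,2*np.pi,40)
    q=np.array([proj(c,np.array(P)+[r*np.cos(a),r*np.sin(a),0]) for a in th])
    cv2.polylines(im,[np.round((q-o+.5)*K).astype(np.int32)],True,col,1)
out=[]
for c,o,w,h in((s,(327,152),50,72),(t,(225,165),50,72)):
    a=cv2.cvtColor(c['image'],cv2.COLOR_RGB2BGR)[o[1]:o[1]+h,o[0]:o[0]+w]
    a=cv2.resize(a,(w*K,h*K),interpolation=cv2.INTER_CUBIC);a=cv2.convertScaleAbs(a,alpha=1.5)
    o=np.array(o)
    R=[.5945,.1825]
    circ(c,a,R+[.056],.024,o,(0,255,0));circ(c,a,R+[.05],.024,o,(0,255,0));circ(c,a,R+[.122],.006,o,(0,255,0))
    for dz in(-.0144,.0456): circ(c,a,p+[0,0,dz],.020,o,(255,255,0))
    out.append(a)
cv2.imwrite('pics/ov1.png',np.hstack(out))
P=np.array([.5945,.1825,.122]);print([proj(s,P+d)-proj(s,P) for d in([.01,0,0],[0,.01,0],[0,0,.01])])
```

```text
[array([ 3.85573254, -0.5193357 ]), array([-1.46597467, -1.66056087]), array([ 0.1430112 , -3.78380246])]
```

View pics/ov1.png

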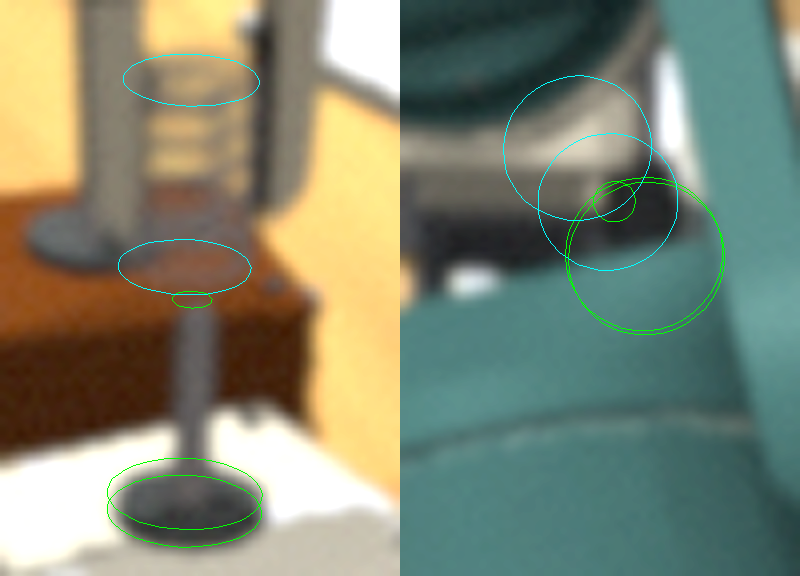

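Run:
```python
from h import *
st=ctrl.get_state();p=st['tcp_pos'];print(p,st['time_s'],st['contact_force'],st['torque'],st['joint_velocities'],st['gripper_width'])
s=cam('side')
for dz in(-.0144,.0456): print(proj(s,p+[0,0,dz]))
```

```text
[0.5934572  0.18259046 0.1532456 ] 8.625 [-0.43860453  0.40859942 -0.78000243] [-0.08087197  0.10520836 -0.00762327] [ 0.000557    0.00114474  0.00209115  0.00012286 -0.00208958  0.00131198] 0.03890681652268018
[350.28648102 182.53237495]
[351.16378295 159.04970028]
```

Overlay: the rod and collar sit within about 0.7 px of prediction. The gripper and spring show a similar offset, so the worst misalignment is about 4 mm against 9 mm of clearance. I thread the spring slowly and watch the force.

Call:
arm_command([
  {"tx":-0.1,"ty":0,"tz":0.8,"ax":0,"ay":0,"az":0},
  {"tx":-0.1,"ty":0,"tz":1.3,"ax":0,"ay":0,"az":0},
  {"tx":-0.1,"ty":0,"tz":1.8,"ax":0,"ay":0,"az":0},
  {"tx":-0.1,"ty":0,"tz":2.3,"ax":0,"ay":0,"az":0},
  {"tx":-0.1,"ty":0,"tz":2.8,"ax":0,"ay":0,"az":0},
  {"tx":-0.1,"ty":0,"tz":3.3,"ax":0,"ay":0,"az":0},
  {"tx":-0.1,"ty":0,"tz":3.3,"ax":0,"ay":0,"az":0},
])

```text
time_s: 9.55
tcp_pos: [0.5933, 0.1816, 0.1197]
tcp_rot: [[-0.001, 1.0, 0.0], [1.0, 0.001, 0.0], [0.0, 0.0, -1.0]]
contact_force: [-0.6, 0.3, -1.8]
gripper_width: 0.0389
```

Run:
```python
from h import *
cs=[cam('side') for _ in range(6)];s=cs[0]
st=ctrl.get_state();p=st['tcp_pos'];print(p,st['contact_force'],st['torque'],st['gripper_width'])
for dz in(-.0144,.0456): print(proj(s,p+[0,0,dz]))
a=cv2.cvtColor(np.mean([c['image'] for c in cs],0).astype(np.uint8),cv2.COLOR_RGB2BGR)[160:230,315:385]
cv2.imwrite('pics/near5.png',cv2.convertScaleAbs(cv2.resize(a,(560,560),interpolation=cv2.INTER_CUBIC),alpha=1.5))
```

```text
[0.59356025 0.18167694 0.12040818] [-0.12190405 -0.17404471 -0.68042567] [-0.06563823  0.08965354  0.01193431] 0.03883014785816592
[349.99714667 195.06425511]
[350.85631612 172.18282048]
```

View pics/near5.png

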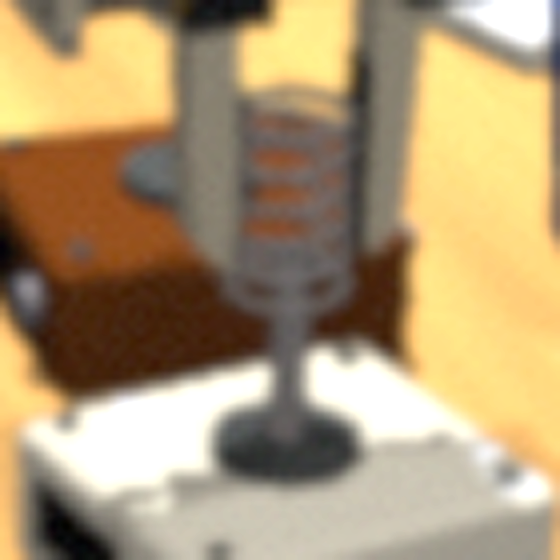

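Crop: the bottom ring, at crop (287,290), surrounds the rod at x≈290. The rod emerges centrally beneath it, with no contact force. I lower to just above the collar.

Call:
arm_command([
  {"tx":0,"ty":0,"tz":0.6,"ax":0,"ay":0,"az":0},
  {"tx":0,"ty":0,"tz":1.3,"ax":0,"ay":0,"az":0},
  {"tx":0,"ty":0,"tz":2,"ax":0,"ay":0,"az":0},
  {"tx":0,"ty":0,"tz":2.7,"ax":0,"ay":0,"az":0},
  {"tx":0,"ty":0,"tz":3.4,"ax":0,"ay":0,"az":0},
  {"tx":0,"ty":0,"tz":4,"ax":0,"ay":0,"az":0},
  {"tx":0,"ty":0,"tz":4.5,"ax":0,"ay":0,"az":0},
  {"tx":0,"ty":0,"tz":4.5,"ax":0,"ay":0,"az":0},
])

```text
time_s: 10.85
tcp_pos: [0.5935, 0.1816, 0.075]
tcp_rot: [[-0.001, 1.0, 0.001], [1.0, 0.001, 0.0], [0.0, 0.001, -1.0]]
contact_force: [-0.3, 0.0, -1.3]
gripper_width: 0.0389
```

Call:
arm_command([
  {"tx":0,"ty":0,"tz":0.1,"ax":0,"ay":0,"az":0},
  {"tx":0,"ty":0,"tz":0.2,"ax":0,"ay":0,"az":0},
  {"tx":0,"ty":0,"tz":0.3,"ax":0,"ay":0,"az":0},
])

```text
time_s: 11.22
tcp_pos: [0.5935, 0.1816, 0.0721]
tcp_rot: [[-0.001, 1.0, 0.001], [1.0, 0.001, 0.0], [0.0, 0.001, -1.0]]
contact_force: [-1.0, 0.3, -0.4]
gripper_width: 0.039
```

Call:
arm_command([
  {"tx":0,"ty":0,"tz":0.1,"ax":0,"ay":0,"az":0},
  {"tx":0,"ty":0,"tz":0.2,"ax":0,"ay":0,"az":0},
  {"tx":0,"ty":0,"tz":0.2,"ax":0,"ay":0,"az":0},
])

```text
time_s: 11.6
tcp_pos: [0.5936, 0.1817, 0.0704]
tcp_rot: [[-0.001, 1.0, 0.001], [1.0, 0.001, 0.0], [0.0, 0.001, -1.0]]
contact_force: [-1.1, -0.7, 2.8]
gripper_width: 0.0389
```

Call:
arm_command([
  {"tx":0,"ty":0,"tz":0.1,"ax":0,"ay":0,"az":0},
  {"tx":0,"ty":0,"tz":0.1,"ax":0,"ay":0,"az":0},
])

```text
time_s: 11.85
tcp_pos: [0.5936, 0.1818, 0.0703]
tcp_rot: [[-0.001, 1.0, 0.002], [1.0, 0.001, 0.0], [0.0, 0.002, -1.0]]
contact_force: [-5.3, -1.1, 9.5]
gripper_width: 0.0387
```

Run:
```python
from h import *
cs=[cam('side') for _ in range(6)];s=cs[0]
st=ctrl.get_state();p=st['tcp_pos'];print(p,st['contact_force'],st['torque'],st['gripper_width'])
a=cv2.cvtColor(np.mean([c['image'] for c in cs],0).astype(np.uint8),cv2.COLOR_RGB2BGR)[170:240,315:385]
cv2.imwrite('pics/near6.png',cv2.convertScaleAbs(cv2.resize(a,(560,560),interpolation=cv2.INTER_CUBIC),alpha=1.5))
```

```text
[0.59365419 0.18170866 0.07028675] [-5.4016905  -1.26148797  9.79285034] [-0.30493641  1.06249317 -0.00769869] 0.03846798881579201
```

View pics/near6.png

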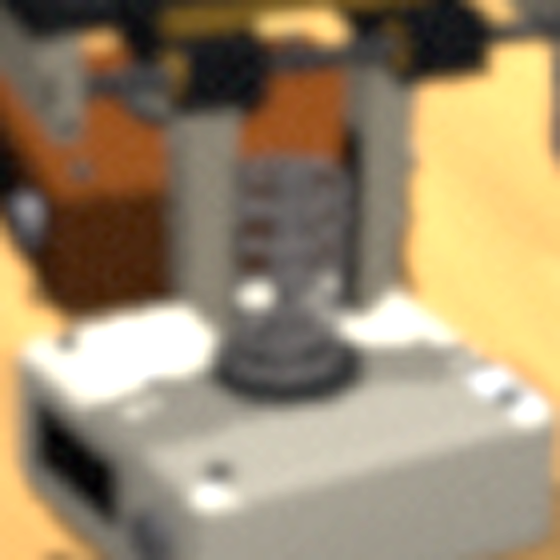

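Crop: the spring stands on the collar around the rod. The height, TCP z 0.0703, is exactly the value for a seated spring, with 10 N on the collar. I release and withdraw straight up.

Call:
arm_command([
  {"tx":0,"ty":0,"tz":-0.05,"ax":0,"ay":0,"az":0},
  {"tx":0,"ty":0,"tz":-0.05,"ax":0,"ay":0,"az":0},
  {"tx":0,"ty":0,"tz":-0.05,"ax":0,"ay":0,"az":0},
  {"tx":0,"ty":0,"tz":-0.05,"ax":0,"ay":0,"az":0},
  {"tx":0,"ty":0,"tz":-0.05,"ax":0,"ay":0,"az":0},
], hand=7)

```text
time_s: 12.78
tcp_pos: [0.5936, 0.1817, 0.0707]
tcp_rot: [[-0.001, 1.0, 0.002], [1.0, 0.001, 0.0], [0.0, 0.002, -1.0]]
contact_force: [-0.6, -0.8, -0.7]
gripper_width: 0.0701
```

Call:
arm_command([
  {"tx":0,"ty":0,"tz":-1,"ax":0,"ay":0,"az":0},
  {"tx":0,"ty":0,"tz":-2.5,"ax":0,"ay":0,"az":0},
  {"tx":0,"ty":0,"tz":-5,"ax":0,"ay":0,"az":0},
  {"tx":0,"ty":0,"tz":-8,"ax":0,"ay":0,"az":0},
  {"tx":0,"ty":0,"tz":-12,"ax":0,"ay":0,"az":0},
  {"tx":0,"ty":0,"tz":-15,"ax":0,"ay":0,"az":0},
  {"tx":0,"ty":0,"tz":-15,"ax":0,"ay":0,"az":0},
])

```text
time_s: 13.65
tcp_pos: [0.5942, 0.1819, 0.2246]
tcp_rot: [[-0.001, 1.0, 0.006], [1.0, 0.001, 0.002], [0.002, 0.006, -1.0]]
contact_force: [0.5, -0.2, 0.1]
gripper_width: 0.07
```

Run:
```python
from h import *
cs=[cam('side') for _ in range(6)];s=cs[0]
st=ctrl.get_state();print(st['tcp_pos'],st['contact_force'],st['gripper_width'],st['time_s'])
I=cv2.cvtColor(np.mean([c['image'] for c in cs],0).astype(np.uint8),cv2.COLOR_RGB2BGR)
f=lambda x,y,w:cv2.convertScaleAbs(cv2.resize(I[y:y+w,x:x+w],(400,400),interpolation=cv2.INTER_CUBIC),alpha=1.3)
cv2.imwrite('pics/final.png',np.hstack([f(315,170,70),f(370,270,130)]))
```

```text
[0.59310412 0.18157276 0.21977068] [ 0.10401459  0.58478313 -0.30185291] 0.07006841355615484 13.95
```

View pics/final.png

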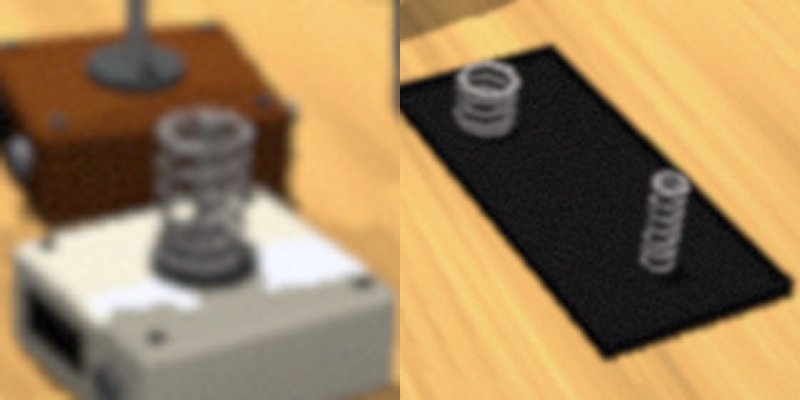

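The spring stands upright on the collar with the rod end inside it. The short and thin springs are where they were, and the gripper is clear.

```bash
python3 -c "
from cell import ctrl
print(ctrl.finish_job())"
```

```text
the job is handed in; nothing more can be done
None
```

The return spring is fully home on the collar of the small white dispenser, and the job is handed in at about 14 s on the clock. I gripped the spring from the middle of the tray, threaded it over the rod without a snag, and lowered it in the gripper to the collar before letting go.

- **Seating:** contact came at TCP z = 0.0703 m against 0.0704 m expected for a seated spring. I pressed to about 10 N before release. The last picture shows it upright on the collar around the rod.
- **Bystanders:** the short and thin springs still stand where they were in the tray, and the gripper is clear with no contact force.
- **Disagreements:**
  - The two cameras put the rod's y position 7 to 11 mm apart. I mainly used the top camera's value and confirmed the alignment by eye before and after the spring went over the rod end.
  - One overlay drew the spring's rings about 2 px off, which I put down to a pose reading taken before the arm had settled.
  - The jaws closed to about 38.5 mm on the 40 mm spring, with no sign of slipping.

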